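# Slide a pattern plate home under the jig's spring clip

## Task

Load the aluminium pattern plate into the jig without lifting it: press the spring clip's long bar down with one fingertip so that its jaw rises, and while keeping it held down, push the plate by its turned-up back edge with the other fingertip, under the jaw and fully home against the stop. Only then let the bar up, so that the clip clamps the plate, and move clear. Leave everything else on the table where it is.

Things in the scene. Friction and masses are not known exactly. Their poses are not given: they have to be found in the camera images.
- jig: Pattern jig, fixed: plywood deck 200 x 140 mm, top 18 mm above the table. Origin on the table; deck spans x -110 to +90, y -70 to +70 mm. Its +x is the way the plate is pushed in. Two steel guide rails, 8 mm above the deck, run along x from -100 to +76 mm, inner faces at y -47.5 and +11.5, so the plate is guided on y = -18 mm. The spring clip is on the +y side.
- stop (a point): Middle of the near face of the steel stop bar across the far end of the track, at deck height: on the jig at x +75, y -18, z +18 mm. The bar is 10 mm thick, 71 mm wide, 14 mm tall. The plate is home when its front edge meets this face.
- clip (a joint): Steel spring clip, rocking about a rod along the jig's x at y +20 mm, 30 mm above the table. 0 rad: closed. Pushing its press bar down opens it, up to 0.32; the jaw clears the plate from about 0.14; 0.2 to 0.3 is comfortable. About 0.12 when clamping the plate. It springs shut when let go. The bar's middle needs about 3 N to start, 8 N fully down.
- clip_bar (a point): The clip's flat press bar: 100 mm along the jig's x, 22 mm wide, 4 mm thick. Point: centre of its top face, on the jig at x -55, y +48 mm; 44 mm above the table when closed, about 35 mm fully down (then tilted outward). Its near -y edge is 17 mm from the rod's axis. A fingertip may slide along it while pressing.
- clip_jaw (a point): The clip's jaw: steel foot 14 mm (x) by 16 mm (y), 17 mm tall, over the track, on an arm from the rod. Point: centre of its underside, on the jig at x +53, y -18 mm (near face at x +46), 19 mm above the table (1 mm over the deck) when closed. Closed, it blocks the plate.
- plate: Aluminium pattern plate, 90 mm (x) by 56 mm (y) by 5 mm, with a turned-up back edge; 0.1 to 0.25 kg. It starts loose on the deck between the rails, its front short of the jaw by 4 to 24 mm. Origin on its underside at the middle of its front edge; +x forward, along the jig's x. Fully home, the origin is at x +75 mm on the jig.
- plate_back (a point): Middle of the top of the back (-x) face of the plate's upright edge, 90 mm behind its front edge. The upright edge is 48 mm wide, 4 mm thick, its top 52 mm above the table. Bare deck lies behind it. It is 66 mm sideways from the bar's middle: with tips 50 to 85 mm apart (centres), one presses the bar while the other, at the same height, pushes here.
- spare_pattern: Bystander: spare flat aluminium pattern without a turned-up edge, 85 x 45 x 5 mm, lying left of the jig; origin under its centre
- awl: Bystander: awl with wooden handle, 150 mm long, lying right of the jig along the jig's x; origin under its middle
- weight: Bystander: dark steel pattern weight with a knob on top, 52 mm across, 46 mm tall, beyond the jig; origin under its centre
- block: Bystander: wooden sanding block, 50 x 50 x 40 mm, beyond the jig; origin under its centre
- tin: Bystander: small open steel tin, 54 mm across, 45 mm tall, beyond the jig; origin under its centre
- mallet: Bystander: hammer with wooden handle, 240 mm long, lying at the left of the table; origin under its middle
- rivet_tray: Bystander: grey divided tray, 140 x 100 x 40 mm, at the right of the table; origin under its centre
Not all that is in view belongs to the job. Of the things like the plate, leave any that is pink; of the rest the smaller one is meant. Leave any blue or yellow look-alike of the jig alone.

How it is judged:
By the outcome, as a careful person would: the job done as asked, in the order asked, and still so for the second after the job is handed in, with the robot touching nothing.
It also fails if it takes over 45 s, if anything falls off the work surface, if the arm or the gripper's body presses on something with over 40 N, if the wrist force passes 120 N, or if a joint passes its speed limit or range.

## Robot

A 6-joint arm with a two-finger parallel gripper is mounted at the origin on the work surface. World frame = base frame: x ahead of the robot, y to its left, z up, the work surface at z = 0. Lengths are in m, angles in rad, forces in N, time in s.
With the tool pointing down it reaches from about 0.4 to 0.925 m from the base axis. Payload 3.4 kg.
Tool frame: the origin (TCP) lies at the very end of the fingers, on their centre line; the grasp point (between the pads) lies 19 mm behind it; x points along the fingers, y is the direction in which the jaws open and shut, and the axes are right-handed (so a half turn about x gives the same grasp; the last joint's range is limited). The gripper opens to 85 mm and grips with 20 to 120 N. Pads are 22 mm wide; open, the fingers measure 114 mm over their backs; the gripper's body (76 mm by 85 mm) begins 54 mm behind the grasp point. The pads swing forward as they close: fully open they stand 13 mm farther back than shut.
Start: joints at [1.224, 0.307, 1.506, -0, 1.328, -0.073], TCP at [0.155, 0.554, 0.231] pointing down, gripper open.
Joint ranges: [-3.12, 3.12], [-1.05, 2.28], [0.14, 2.33], [-1.42, 4.57], [0.1, 2.73], [-2.68, 2.68]. Speed limits (rad/s): [2.57, 2.57, 3.14, 3.14, 3.14, 3.14].

## Interface

Orientations are given as a unit quaternion [x, y, z, w].
In Python, from rig import manip, optics gives the robot as it stands.
- The arm moves only by the tool send_rows, never from a script. Its argument "increments" is a list of rows, each an object with "linear": the shift along the tool's x, y, z in units of 50 mm (1.0 is 50 mm), a list of three; "spin": the turn about the tool's x in units of 10 degrees (1.0 is 10 degrees); "claw": the closure, from -1 (fully open) to 1 (shut), so that 0 is half open. In form: [{"linear": [x, y, z], "spin": spin, "claw": claw}, ...]. A call has 1 to 20 rows; each row shifts and turns the pose as measured when the row begins, along the tool's axes as they then stand; what a row does not reach is not made up. A row lasts 1/8 s, in which the tool goes at most 62.5 mm and 10.7 degrees, less where a joint would pass 70% of its speed; a pose out of reach is approached as far as the arm can. A call is refused whole if a number of a shift passes 1 or a number of a turn 1, either way. A call with a gripper value outside its range is refused whole. The fingers move at their own pace and stop on an object; "grip_force" is the grip in N (left out, the last holds). Time passes only in rows, so rows that do not move let the fingers close. It gives the time, the measured TCP pose, the force and the opening at its end, in the units of the state.
- manip.state(): the state, without advancing time (a new reading comes with each control period).
- optics.snapshot(name): name is "side" or "top"; returns a dict with "frame" (480x640x3 uint8, red, green, blue), "fx", "fy", "cx", "cy" (pixels), "eye" and "rotation" of the camera in the world. Camera axes: x right, y down, z forward; pixel columns grow to the right and rows downward; lengths in m; the calibration is good to about 2 mm. A picture is of the moment at which its call begins. There is no depth.
- manip.hand_in(): hands the job in, once; it reports no verdict.
Trained networks look in the newest picture that a camera, given by its name, has taken for a name from the list of things; names that differ only in an ending like _2 or _b are one class to them, and where a whole thing is asked for, a point or a joint stands for the part that bears it (a point fixed in the world has none). Each returns a list of dicts, best first, with "conf" (0 to 1); they miss things now and then, are a little off and sometimes report something else, mostly with a low value. They report only what shows in the picture. A call takes as long as a camera call. They do not tell look-alikes from the thing itself.
- optics.search_frame(camera, target): "location" ([x, y, z] in m, in the coordinates of the camera as it stood for that picture, good to about 4 mm: the middle of the surface that is visible of it).
- optics.masks_of(camera, target): "mask" (480x640 bool, what is visible of it).
- optics.tip_of(camera, target): "location" ([x, y, z] in m, in the coordinates of the camera as it stood for that picture, good to about 4 mm: a listed point, or the origin of a listed thing).
The state is a dict: "t": time; "joint_positions": joint angles; "qvel": joint speeds; "joint_torque": joint torques, N m; "tool_pos": TCP position; "ee_rot": TCP orientation; "force": force on the tool from outside, world axes, zero at the start; "wrist_torque": the same for the moment, N m; "gripper_width": finger opening in m.
Only numpy, scipy, OpenCV 4.12 (cv2) and the standard library are available. Lean on these libraries where they do the work, as an engineer would, in place of code of your own. Each camera call takes 0.05 s, during which the arm holds its last target.

## Working session

There is one attempt and no reset: what is moved stays moved. The work goes in short steps, Python scripts to look and compute and a tool call to move; the robot and the scene stay as the last step left them, time stands still between calls to the robot, and variables do not carry over. Pictures are saved under pics/ and viewed, and the job is handed in when it is done.

Besides the shell and the picture viewer there is one more tool, called as name([rows], argument=value, ...), one row to a line, values as JSON. send_rows: Moves the arm, as the interface text tells. Its arguments: {"type":"object","properties":{"increments":{"type":"array"},"grip_force":{"type":"number"}},"required":["increments"]}

```bash
ls; mkdir -p pics; python3 - <<'E'
from rig import manip, optics
import cv2
s=manip.state()
print({k:(s[k]) for k in s})
for n in("top","side"):
    d=optics.snapshot(n); cv2.imwrite(f"pics/{n}0.png",d["frame"][:,:,::-1])
    print(n,d["fx"],d["fy"],d["cx"],d["cy"],d["eye"],d["rotation"])
E
```

```text
pics
{'t': 0.0, 'joint_positions': array([ 1.22350531e+00,  3.07561315e-01,  1.50764302e+00,  2.19851734e-06,
        1.32839766e+00, -7.34811918e-02]), 'qvel': array([ 0.00014474, -0.00051371, -0.00189192,  0.00088201, -0.00160927,
       -0.00011385]), 'joint_torque': array([ 1.29283302e-05, -4.57557535e+01, -2.51913553e+01,  1.77963016e-04,
        1.30835091e-02, -5.58804373e-06]), 'tool_pos': array([0.15526096, 0.5529349 , 0.23039918]), 'ee_rot': array([ 0.09580981,  0.70063921, -0.097199  ,  0.70034101]), 'force': array([ 0.28795622,  0.21473958, -0.5535148 ]), 'wrist_torque': array([-0.04545502, -0.00965812,  0.00480463]), 'gripper_width': 0.08525210453022058}
top 455.8154328774076 455.8154328774076 318.97544113678236 236.44029751505875 [0.39333536 0.00229921 1.29830892] [ 0.71399485 -0.69793856  0.041219   -0.0373379 ]
side 596.1861741540949 596.1861741540949 321.31679996080925 248.84008608979275 [ 0.20360442 -1.00632632  1.02966171] [ 0.9046851  -0.14426179  0.05603456 -0.39698053]
```

View pics/top0.png

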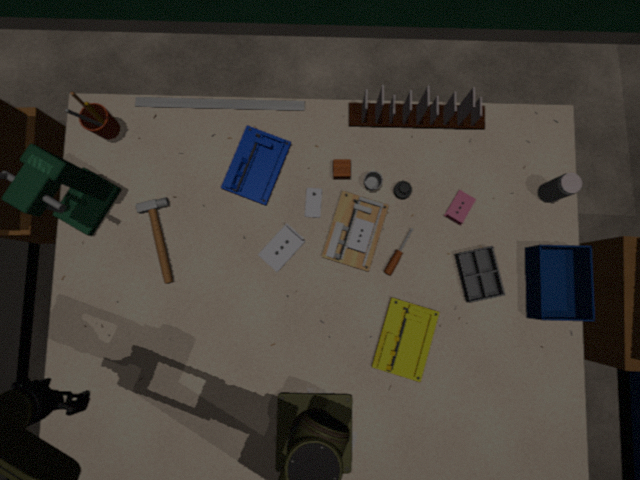

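View pics/side0.png

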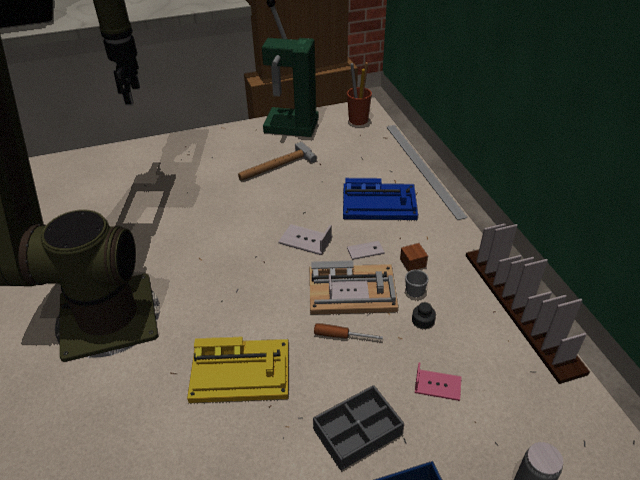

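The top view shows the wooden jig at (355,232) with blue (257,165) and yellow (405,340) look-alikes. Plate candidates are the one in the jig at (360,235), a larger loose white one at (282,247) and a pink one at (460,207). The spare pattern is at (313,202). I choose the wooden jig and the plate inside it, and I'll check with a close crop.

```bash
cat > h.py <<'E'
import numpy as np, cv2
from scipy.spatial.transform import Rotation as R
from rig import manip, optics
def cam(d):
    return dict(K=np.array([[d["fx"],0,d["cx"]],[0,d["fy"],d["cy"]],[0,0,1]]),eye=np.array(d["eye"]),R=R.from_quat(d["rotation"]).as_matrix())
def proj(c,P):
    q=(np.atleast_2d(P)-c["eye"])@c["R"]; q=q@c["K"].T; return q[:,:2]/q[:,2:]
def ray(c,uv,z):
    uv=np.atleast_2d(uv); d=np.c_[uv,np.ones(len(uv))]@np.linalg.inv(c["K"]).T@c["R"].T
    return c["eye"]+d*((z-c["eye"][2])/d[:,2])[:,None]
def toW(c,p): return c["eye"]+c["R"]@np.array(p)
E
python3 - <<'E'
from h import *
np.set_printoptions(precision=4,suppress=True)
for n,b in(("top",(290,165,430,285)),("side",(280,230,440,350))):
    d=optics.snapshot(n);c=cam(d)
    x0,y0,x1,y1=b
    cv2.imwrite(f"pics/{n}crop.png",cv2.resize(d["frame"][y0:y1,x0:x1,::-1],None,fx=5,fy=5,interpolation=cv2.INTER_CUBIC))
    for t in("jig","plate","clip"):
        print(n,t,"SF",[(round(r["conf"],2),toW(c,r["location"])) for r in optics.search_frame(n,t)])
    for t in("jig","stop","clip_bar","clip_jaw","plate","plate_back"):
        print(n,t,"TIP",[(round(r["conf"],2),toW(c,r["location"])) for r in optics.tip_of(n,t)])
print(manip.state()["t"])
E
```

```text
top jig SF [(0.97, array([ 0.2556, -0.2443,  0.0189])), (0.97, array([0.7385, 0.1783, 0.0183])), (0.83, array([ 0.5615, -0.095 ,  0.0191])), (0.68, array([ 0.5456, -0.1166,  0.0264]))]
top plate SF [(0.95, array([0.5058, 0.1067, 0.0061])), (0.72, array([ 0.6333, -0.4038,  0.0079])), (0.44, array([ 0.4753, -0.2175,  0.0256]))]
top clip SF [(0.91, array([ 0.2399, -0.2028,  0.0354])), (0.78, array([0.7338, 0.23  , 0.0446])), (0.65, array([ 0.541 , -0.062 ,  0.0394]))]
top jig TIP [(0.94, array([0.7533, 0.177 , 0.0023])), (0.71, array([ 0.5657, -0.1104,  0.0006])), (0.67, array([ 0.2641, -0.2542,  0.0019])), (0.44, array([ 0.6289, -0.1428,  0.0216]))]
top stop TIP [(0.64, array([ 0.3326, -0.2907,  0.0187])), (0.64, array([0.8147, 0.1381, 0.0209])), (0.62, array([ 0.6333, -0.1459,  0.0192]))]
top clip_bar TIP [(0.84, array([0.7153, 0.2453, 0.0442])), (0.77, array([ 0.2269, -0.1911,  0.0454])), (0.6, array([ 0.5268, -0.0448,  0.0459])), (0.5, array([ 0.6121, -0.1434,  0.022 ])), (0.28, array([ 0.5002, -0.2339,  0.0021]))]
top clip_jaw TIP [(0.97, array([ 0.3098, -0.2864,  0.0144])), (0.81,
[... 942 characters left out ...]
]))]
side stop TIP [(0.97, array([ 0.6288, -0.1416,  0.0154])), (0.94, array([ 0.3283, -0.2863,  0.0162])), (0.75, array([ 0.4995, -0.1037,  0.0507]))]
side clip_bar TIP [(0.92, array([ 0.5263, -0.0466,  0.0436])), (0.67, array([0.7134, 0.2448, 0.0461])), (0.6, array([ 0.225 , -0.1888,  0.043 ]))]
side clip_jaw TIP [(0.92, array([ 0.3132, -0.2796,  0.0222])), (0.9, array([0.7922, 0.1436, 0.0177]))]
side plate TIP [(0.95, array([ 0.5855, -0.1286,  0.0137])), (0.66, array([0.4518, 0.1459, 0.003 ])), (0.57, array([ 0.6709, -0.4299,  0.0027]))]
side plate_back TIP [(0.98, array([0.5423, 0.0695, 0.0418])), (0.64, array([ 0.5012, -0.1006,  0.05  ])), (0.57, array([ 0.591 , -0.3793,  0.035 ]))]
1.1
```

View pics/topcrop.png

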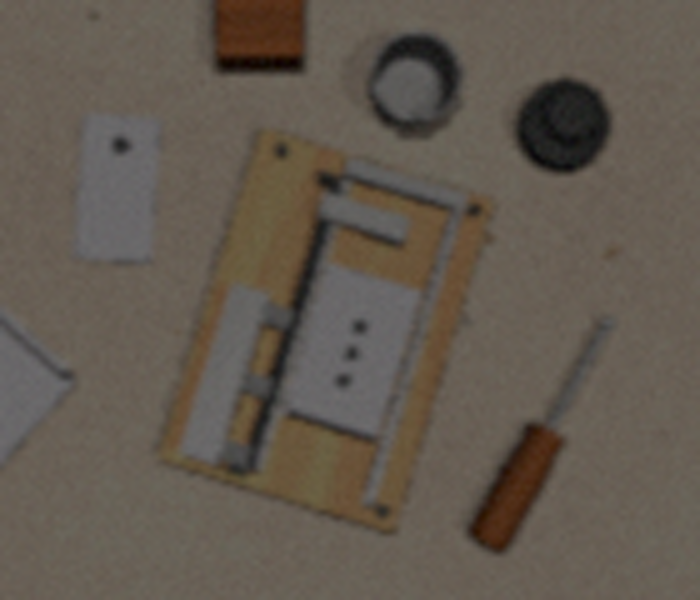

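View pics/sidecrop.png

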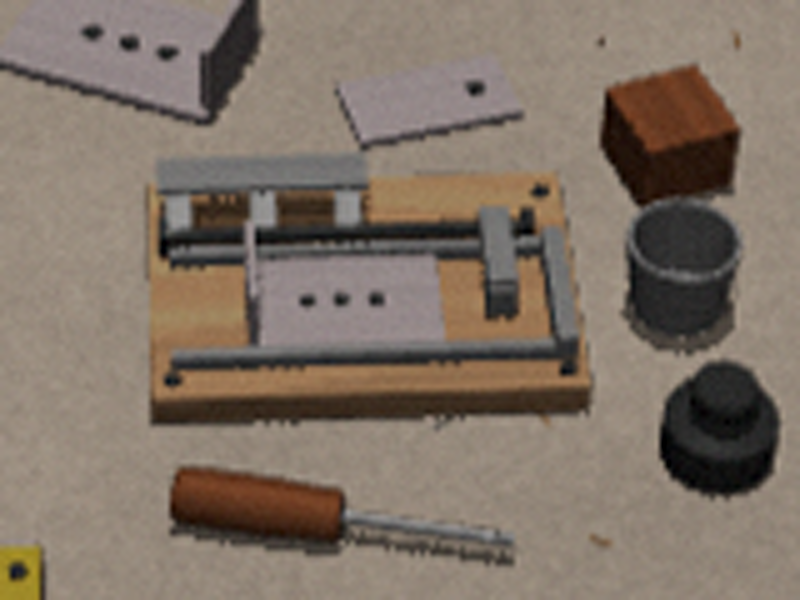

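The crops show the wooden jig with clip bar and jaw, and a white plate in its track, smaller than the loose white one at top (282,247). That plate is the one I want. Its upright edge is at top pixel (357,250). Next I fit the jig pose.

```bash
python3 - <<'E'
from h import *
from scipy.optimize import least_squares
np.set_printoptions(precision=4,suppress=True)
C={n:cam(optics.snapshot(n)) for n in("top","side")}
def px(n,p): 
    o={"top":(290,165),"side":(280,230)}[n]; return np.array(p)/5+np.array(o)-0.4
pts=[("top",(258,130),(90,70,18)),("top",(493,197),(90,-70,18)),("top",(162,462),(-110,70,18)),("top",(395,530),(-110,-70,18)),
("side",(152,403),(-110,-70,18)),("side",(590,385),(90,-70,18)),("side",(557,173),(90,70,18)),
("side",(155,161),(-105,59,44)),("side",(366,157),(-5,59,44)),("top",(228,285),(-5,59,44)),("top",(270,292),(-5,37,44)),("top",(180,457),(-105,59,44))]
def W(p,q):
    q=np.array(q)/1000; c,s=np.cos(p[2]),np.sin(p[2]); return np.array([p[0]+c*q[0]-s*q[1],p[1]+s*q[0]+c*q[1],q[2]])
# per-camera pixel bias allowed
def f(p):
    return np.concatenate([proj(C[n],W(p,q))[0]-px(n,u)-(p[3:5] if n=="top" else p[5:7])for n,u,q in pts]+[p[3:]*0.7])
r=least_squares(f,[.56,-.105,-.28,0,0,0,0],loss="soft_l1")
p=r.x; print(p,np.degrees(p[2])); print(f(p).reshape(-1,2))
# plate: top/front corners z=23 ; upright top z=52
def J(w): 
    d=np.array(w)[:2]-p[:2]; c,s=np.cos(p[2]),np.sin(p[2]); return np.array([c*d[0]+s*d[1],-s*d[0]+c*d[1]])*1000
def meas(n,u,z): 
    b=p[3:5] if n=="top" else p[5:7]
    return J(ray(C[n],px(n,u)+b,z/1000)[0])
print("plate front",meas("top",(330,268),23),meas("top",(422,290),23),meas("side",(435,255),23),meas("side",(444,342),23))
print("upright back top",meas("top",(285,415),52),meas("top",(373,440),52),meas("side",(246,224),52),)
for l in([.5055,-.1055],[.5012,-.1006],[.6288,-.1416],[.5263,-.0466],[.585,-.1316]):print(J(l))
s=manip.state();print(R.from_quat(s["ee_rot"]).as_matrix(),s["t"])
E
```

```text
[ 0.5647 -0.1069 -0.2715 -0.1089  0.3424  0.2349 -0.2665] -15.557134273745135
[[ 0.0593 -0.5441]
 [ 0.1101  0.0978]
 [-0.9689 -0.0827]
 [ 0.2204  0.7848]
 [ 0.0504  0.0643]
 [ 0.9727  0.2883]
 [-0.169  -0.4446]
 [-0.1065  0.3277]
 [-0.3877 -0.4042]
 [ 0.6466 -0.2586]
 [-0.1674  0.6201]
 [-0.12   -0.278 ]
 [-0.0762  0.2397]
 [ 0.1644 -0.1865]]
plate front [23.0177  8.0727] [ 26.0807 -45.2601] [25.1824 11.3399] [ 24.0264 -44.0271]
upright back top [-67.3748   9.954 ] [-66.5555 -40.1452] [-63.8189   7.667 ]
[-57.4319 -14.5737]
[-62.8886 -11.0065]
[ 71.0328 -16.2822]
[-53.1909  47.7469]
[ 26.1555 -18.3957]
[[ 0.      0.2704  0.9628]
 [-0.      0.9628 -0.2704]
 [-1.     -0.      0.    ]] 1.2
```

Jig at (0.565, -0.107), yaw -15.6°, with residuals under 1 px. The plate's front is at jig x of about +25 and its back at about -65. The tool's y and z axes already lie along jig +y and +x, so no spin is needed. I'll travel high first.

send_rows([
  {"linear": [0,0,1],"spin": 0,"claw": -0.22},
  {"linear": [0,0,1],"spin": 0,"claw": -0.22},
  {"linear": [0,0,1],"spin": 0,"claw": -0.22},
  {"linear": [0,0,1],"spin": 0,"claw": -0.22},
  {"linear": [0,0,1],"spin": 0,"claw": -0.22},
  {"linear": [0,-0.8,0.4],"spin": 0,"claw": -0.22},
  {"linear": [0,-0.8,0.4],"spin": 0,"claw": -0.22},
  {"linear": [0,-0.8,0.4],"spin": 0,"claw": -0.22},
  {"linear": [0,-0.8,0.4],"spin": 0,"claw": -0.22},
  {"linear": [0,-0.8,0.4],"spin": 0,"claw": -0.22},
  {"linear": [0,-0.8,0.4],"spin": 0,"claw": -0.22},
  {"linear": [0,-0.8,0.4],"spin": 0,"claw": -0.22},
  {"linear": [0,-0.8,0.4],"spin": 0,"claw": -0.22},
], grip_force=40)

```text
t: 2.82
tool_pos: [0.4762, 0.1274, 0.2299]
ee_rot: [0.095, 0.699, -0.092, 0.702]
force: [0.9, -0.2, 0.7]
gripper_width: 0.0521
```

```bash
cat >> h.py <<'E'
JP=np.array([.5647,-.1069,-.2715])
def J(w):
    d=np.array(w)[:2]-JP[:2]; c,s=np.cos(JP[2]),np.sin(JP[2]); return np.array([c*d[0]+s*d[1],-s*d[0]+c*d[1]])*1000
def Wj(q):
    q=np.array(q)/1000; c,s=np.cos(JP[2]),np.sin(JP[2]); return np.array([JP[0]+c*q[0]-s*q[1],JP[1]+s*q[0]+c*q[1],q[2]])
def rep():
    s=manip.state(); m=R.from_quat(s["ee_rot"]).as_matrix()
    yaw=np.degrees(np.arctan2(m[1,2],m[0,2]))-np.degrees(JP[2])
    f=s["force"]; c,sn=np.cos(JP[2]),np.sin(JP[2])
    print("t",round(s["t"],2),"J",J(s["tool_pos"]).round(1),"z",round(s["tool_pos"][2]*1000,1),"yawerr",round(yaw,2),"tilt",m[2].round(3),"F jig",np.round([c*f[0]+sn*f[1],-sn*f[0]+c*f[1],f[2]],2),"w",round(s["gripper_width"]*1000,1))
E
python3 -c "
from h import *
rep()"
```

```text
t 2.83 J [-148.1  202. ] z 229.9 yawerr 0.3 tilt [-1.     0.005  0.003] F jig [0.91 0.07 0.74] w 52.1
```

send_rows([
  {"linear": [0,-0.94,0.3],"spin": 0,"claw": -0.22},
  {"linear": [0,-0.94,0.3],"spin": 0,"claw": -0.22},
  {"linear": [0,-0.94,0.3],"spin": 0,"claw": -0.22},
  {"linear": [0,-0.94,0.3],"spin": 0,"claw": -0.22},
  {"linear": [0.7,0,0],"spin": 0,"claw": -0.22},
  {"linear": [0.7,0,0],"spin": 0,"claw": -0.22},
  {"linear": [0.7,0,0],"spin": 0,"claw": -0.22},
  {"linear": [0,0,0],"spin": 0,"claw": -0.22},
])

```text
t: 3.82
tool_pos: [0.4891, -0.0816, 0.1244]
ee_rot: [0.098, 0.696, -0.095, 0.705]
force: [-0.7, 0.1, -0.9]
gripper_width: 0.0522
```

```bash
python3 -c "
from h import *
rep()
for n,b in(('top',(290,165,430,285)),('side',(260,190,440,325))):
    d=optics.snapshot(n);x0,y0,x1,y1=b
    cv2.imwrite(f'pics/{n}1.png',cv2.resize(d['frame'][y0:y1,x0:x1,::-1],None,fx=4,fy=4,interpolation=cv2.INTER_CUBIC))
"
```

```text
t 3.83 J [-79.6   4.1] z 124.4 yawerr -0.13 tilt [-1.     0.005  0.013] F jig [-0.68 -0.05 -0.93] w 52.2
```

View pics/side1.png

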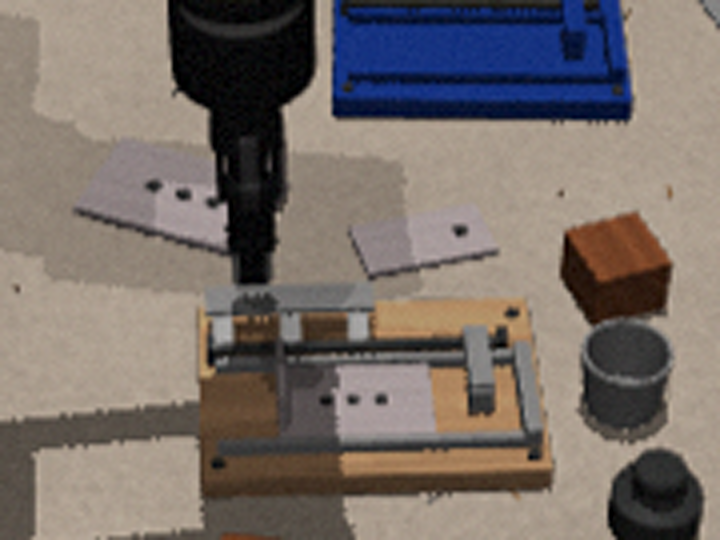

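View pics/top1.png

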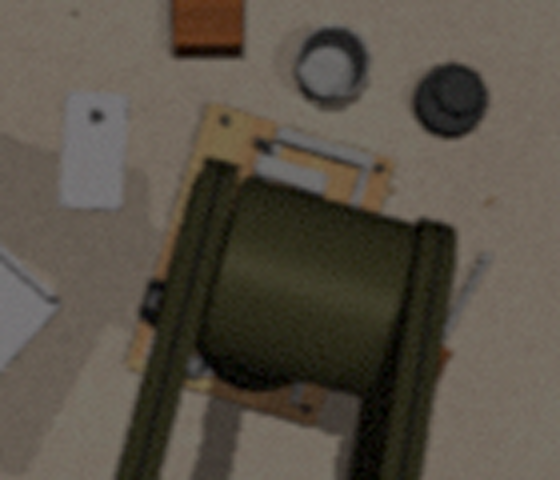

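send_rows([
  {"linear": [0.4,0.22,-0.12],"spin": 0,"claw": -0.22},
  {"linear": [0.4,0,0],"spin": 0,"claw": -0.22},
  {"linear": [0,0,0],"spin": 0,"claw": -0.22},
])

```text
t: 4.3
tool_pos: [0.4953, -0.0704, 0.0922]
ee_rot: [0.096, 0.689, -0.096, 0.712]
force: [0.1, -0.8, 0.8]
gripper_width: 0.0523
```

```bash
python3 -c "
from h import *
rep()
for n,b in (('side',(270,220,410,325)),):
    d=optics.snapshot(n);x0,y0,x1,y1=b;c=cam(d)
    cv2.imwrite(f'pics/{n}2.png',cv2.resize(d['frame'][y0:y1,x0:x1,::-1],None,fx=5,fy=5,interpolation=cv2.INTER_CUBIC))
    s=manip.state();print((proj(c,s['tool_pos'])-[x0,y0])*5)
"
```

```text
t 4.3 J [-76.6  16.6] z 92.2 yawerr -0.07 tilt [-0.999  0.006  0.032] F jig [ 0.28 -0.72  0.78] w 52.3
[[267.28591997 194.22041806]]
```

View pics/side2.png

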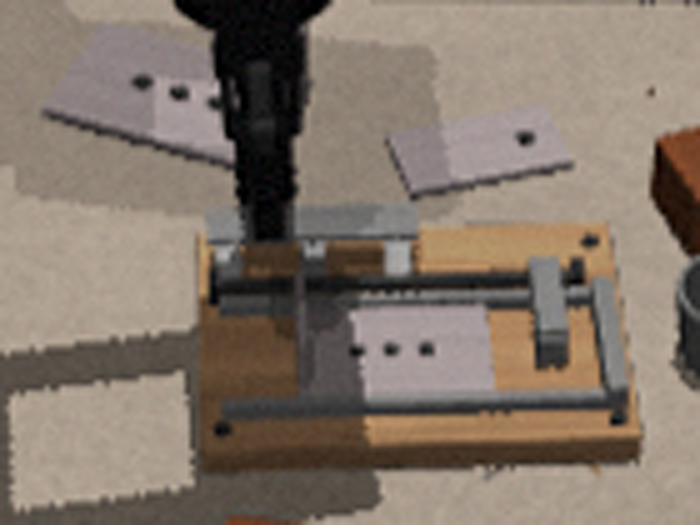

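```bash
python3 -c "
from h import *
d=optics.snapshot('side');c=cam(d);s=manip.state();m=R.from_quat(s['ee_rot']).as_matrix()
for x in (0,-.005,-.01):
  for y in (-.033,-.026,.033): print(x,y,((proj(c,s['tool_pos']+m@[x,y,0])-[270,220])*5).round())
"
```

```text
0 -0.033 [[271. 245.]]
0 -0.026 [[270. 234.]]
0 0.033 [[265. 145.]]
-0.005 -0.033 [[270. 237.]]
-0.005 -0.026 [[270. 226.]]
-0.005 0.033 [[264. 137.]]
-0.01 -0.033 [[270. 229.]]
-0.01 -0.026 [[269. 218.]]
-0.01 0.033 [[264. 129.]]
```

send_rows([
  {"linear": [0,-0.03,-0.08],"spin": 0,"claw": -0.22},
  {"linear": [0,0,-0.08],"spin": 0,"claw": -0.22},
  {"linear": [0.1,0,0],"spin": 0,"claw": -0.22},
  {"linear": [0.1,0,0],"spin": 0,"claw": -0.22},
  {"linear": [0.1,0,0],"spin": 0,"claw": -0.22},
  {"linear": [0.1,0,0],"spin": 0,"claw": -0.22},
  {"linear": [0,0,0],"spin": 0,"claw": -0.22},
])

```text
t: 5.28
tool_pos: [0.4898, -0.0706, 0.0738]
ee_rot: [0.096, 0.687, -0.096, 0.714]
force: [0.6, 0.1, 0.1]
gripper_width: 0.0522
```

```bash
python3 -c "
from h import *
rep()"
```

```text
t 5.28 J [-81.8  14.9] z 73.8 yawerr -0.1 tilt [-0.999  0.006  0.038] F jig [0.54 0.25 0.1 ] w 52.2
```

send_rows([
  {"linear": [0,0,-0.06],"spin": 0,"claw": -0.22},
  {"linear": [0,0,-0.06],"spin": 0,"claw": -0.22},
  {"linear": [0.1,0,0],"spin": 0,"claw": -0.22},
  {"linear": [0.1,0,0],"spin": 0,"claw": -0.22},
  {"linear": [0.1,0,0],"spin": 0,"claw": -0.22},
  {"linear": [0.1,0,0],"spin": 0,"claw": -0.22},
  {"linear": [0.06,0,0],"spin": 0,"claw": -0.22},
  {"linear": [0,0,0],"spin": 0,"claw": -0.22},
])

```text
t: 6.28
tool_pos: [0.4847, -0.069, 0.0488]
ee_rot: [0.096, 0.687, -0.096, 0.714]
force: [-0.4, 1.1, 0.2]
gripper_width: 0.0524
```

```bash
cat > snap.py <<'E'
from h import *
import sys
rep()
d=optics.snapshot('side');x0,y0,x1,y1=270,220,410,325
cv2.imwrite(f'pics/{sys.argv[1]}.png',cv2.resize(d['frame'][y0:y1,x0:x1,::-1],None,fx=5,fy=5,interpolation=cv2.INTER_CUBIC))
E
python3 snap.py s3
```

```text
t 6.28 J [-87.2  15.1] z 48.8 yawerr -0.1 tilt [-0.999  0.006  0.038] F jig [-0.63  0.93  0.24] w 52.4
```

View pics/s3.png

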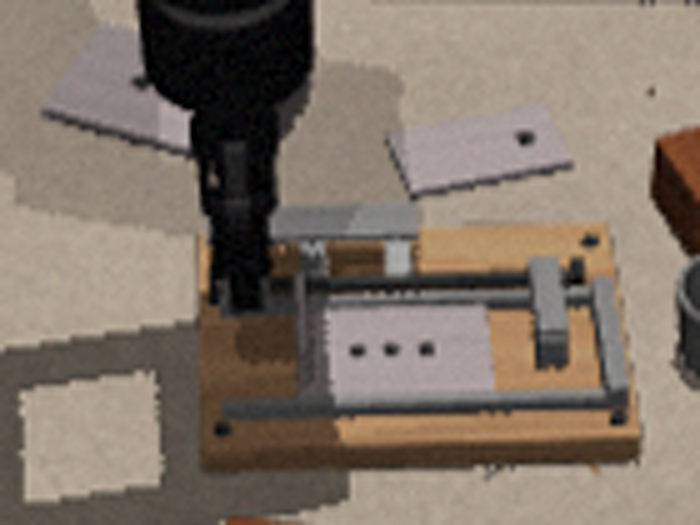

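The near finger, at (240,290), stands behind the plate's upright edge at (300,330). The jaw is closed. I'll descend slowly onto the bar.

send_rows([
  {"linear": [0.06,0,0],"spin": 0,"claw": -0.22},
  {"linear": [0.06,0,0],"spin": 0,"claw": -0.22},
  {"linear": [0.06,0,0],"spin": 0,"claw": -0.22},
  {"linear": [0,0,0],"spin": 0,"claw": -0.22},
])

```text
t: 6.82
tool_pos: [0.4857, -0.0689, 0.0401]
ee_rot: [0.097, 0.686, -0.096, 0.715]
force: [-0.8, 0.2, 4.2]
gripper_width: 0.0518
```

```bash
python3 snap.py s4
```

```text
t 6.83 J [-86.2  15.4] z 40.1 yawerr -0.12 tilt [-0.999  0.006  0.04 ] F jig [-0.83 -0.06  4.15] w 51.8
```

View pics/s4.png

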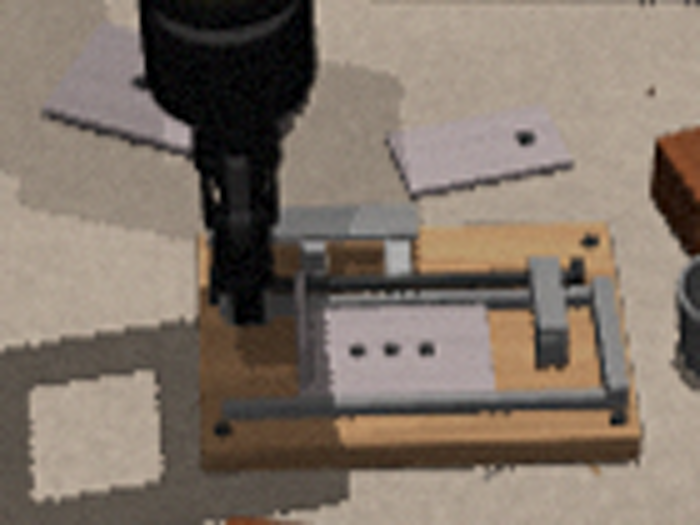

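send_rows([
  {"linear": [0.06,0,0],"spin": 0,"claw": -0.22},
  {"linear": [0.06,0,0],"spin": 0,"claw": -0.22},
  {"linear": [0,0,0],"spin": 0,"claw": -0.22},
])

```text
t: 7.25
tool_pos: [0.4864, -0.0667, 0.0359]
ee_rot: [0.099, 0.686, -0.095, 0.715]
force: [-2.1, -0.6, 7.4]
gripper_width: 0.0522
```

```bash
python3 snap.py s5
```

```text
t 7.25 J [-86.2  17.7] z 35.9 yawerr -0.22 tilt [-0.999  0.01   0.041] F jig [-1.82 -1.13  7.36] w 52.2
```

View pics/s5.png

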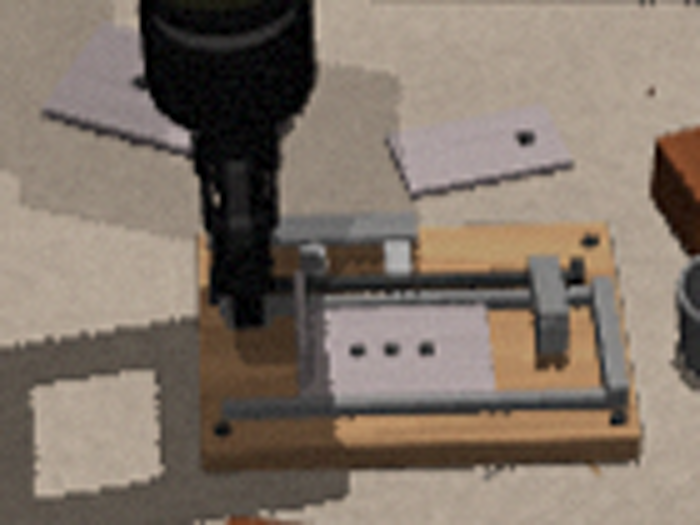

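```bash
cat > theta.py <<'E'
from h import *
c=cam(optics.snapshot('side'))
def rot(q,t):
    x,y,z=q; dy,dz=y-20,z-30; return (x,20+dy*np.cos(t)+dz*np.sin(t),30-dy*np.sin(t)+dz*np.cos(t))
for t in(0,.1,.2,.25,.3):
    print(t,[((proj(c,Wj(rot(q,t)))[0]+[-.23,.27]-[270,220])*5+2).round() for q in((-5,59,44),(-5,37,44),(60,-26,19),(60,-26,36))])
E
python3 theta.py
python3 - <<'E'
import cv2
for n in("s3","s5"):
    a=cv2.imread(f"pics/{n}.png")[190:390,260:640]; cv2.imwrite(f"pics/{n}z.png",cv2.resize(a,None,fx=2,fy=2))
a=cv2.vconcat([cv2.imread(f"pics/{n}z.png")[:290] for n in("s3","s5")]);cv2.imwrite("pics/cmp.png",a)
E
```

```text
0 [array([414., 205.]), array([418., 237.]), array([568., 366.]), array([570., 341.])]
0.1 [array([414., 209.]), array([417., 238.]), array([568., 361.]), array([570., 333.])]
0.2 [array([413., 214.]), array([417., 239.]), array([569., 354.]), array([570., 324.])]
0.25 [array([413., 217.]), array([417., 240.]), array([569., 351.]), array([570., 319.])]
0.3 [array([413., 220.]), array([417., 241.]), array([570., 347.]), array([570., 315.])]
```

View pics/cmp.png

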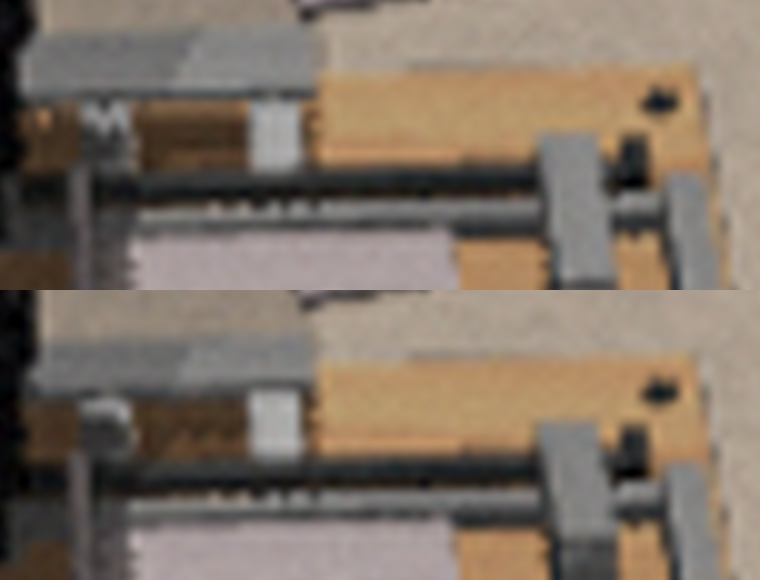

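θ is about 0.17 by the bar's top edge (205 to 213). I'll press a little more and correct the sideways drift.

send_rows([
  {"linear": [0.05,-0.05,0],"spin": 0,"claw": -0.22},
  {"linear": [0.04,-0.03,0],"spin": 0,"claw": -0.22},
  {"linear": [0,0,0],"spin": 0,"claw": -0.22},
])

```text
t: 7.72
tool_pos: [0.4865, -0.066, 0.0342]
ee_rot: [0.103, 0.684, -0.094, 0.716]
force: [-1.3, -1.5, 7.8]
gripper_width: 0.0518
```

```bash
python3 snap.py s6
```

```text
t 7.72 J [-86.3  18.4] z 34.2 yawerr -0.47 tilt [-0.999  0.018  0.042] F jig [-0.85 -1.75  7.77] w 51.8
```

View pics/s6.png

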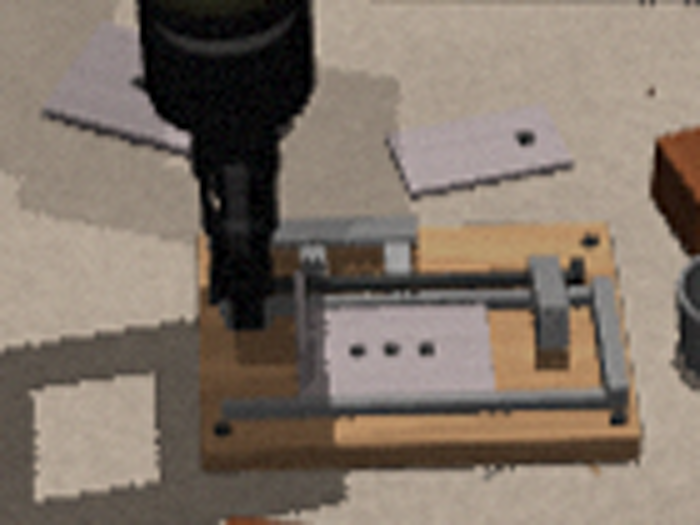

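The jaw's underside is now at about row 350 and the bar's edge at 216, so θ is about 0.24, which is comfortable. I'll push forward in stages while holding the height.

send_rows([
  {"linear": [0.025,-0.03,0.2],"spin": 0,"claw": -0.22},
  {"linear": [0.025,-0.03,0.2],"spin": 0,"claw": -0.22},
  {"linear": [0.02,-0.02,0.1],"spin": 0,"claw": -0.22},
])

```text
t: 8.15
tool_pos: [0.4956, -0.0697, 0.0322]
ee_rot: [0.106, 0.694, -0.091, 0.707]
force: [-10.7, 7.2, 26.3]
gripper_width: 0.052
```

```bash
python3 snap.py s7
```

```text
t 8.15 J [-76.6  17.3] z 32.2 yawerr -0.46 tilt [-1.     0.023  0.015] F jig [-12.21   4.08  26.28] w 52.0
```

View pics/s7.png

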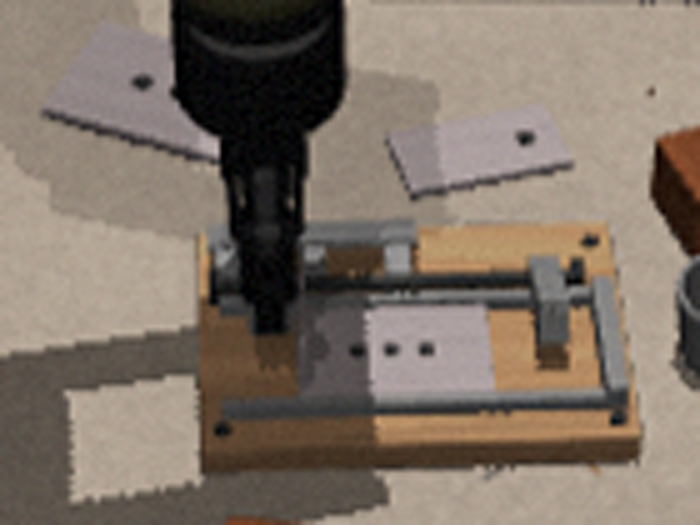

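Pressed too hard: 26 N with the bar bottomed, and friction is holding the tool back. I'll ease off 1.5 mm.

send_rows([
  {"linear": [-0.03,0,0],"spin": 0,"claw": -0.22},
  {"linear": [0,0,0],"spin": 0,"claw": -0.22},
])

```text
t: 8.45
tool_pos: [0.4951, -0.07, 0.0356]
ee_rot: [0.105, 0.693, -0.091, 0.707]
force: [-1.8, -2.2, 6.8]
gripper_width: 0.0523
```

```bash
python3 snap.py s8
```

```text
t 8.45 J [-76.9  16.9] z 35.6 yawerr -0.38 tilt [-1.     0.022  0.016] F jig [-1.12 -2.64  6.83] w 52.3
```

View pics/s8.png

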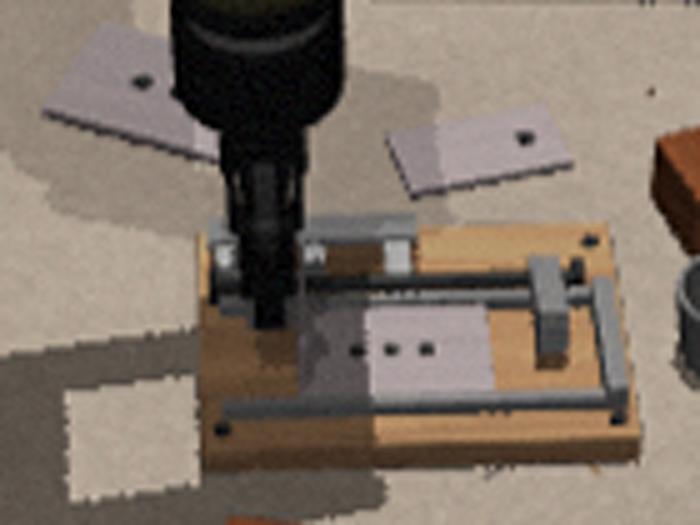

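send_rows([
  {"linear": [0.016,-0.01,0.15],"spin": 0,"claw": -0.22},
  {"linear": [0.016,-0.01,0.15],"spin": 0,"claw": -0.22},
])

```text
t: 8.75
tool_pos: [0.5007, -0.0718, 0.0342]
ee_rot: [0.106, 0.699, -0.09, 0.701]
force: [-8.7, 5.7, 11.4]
gripper_width: 0.0525
```

```bash
python3 snap.py s9
```

```text
t 8.75 J [-71.   16.7] z 34.2 yawerr -0.38 tilt [-1.     0.023  0.   ] F jig [-9.86  3.14 11.44] w 52.5
```

View pics/s9.png

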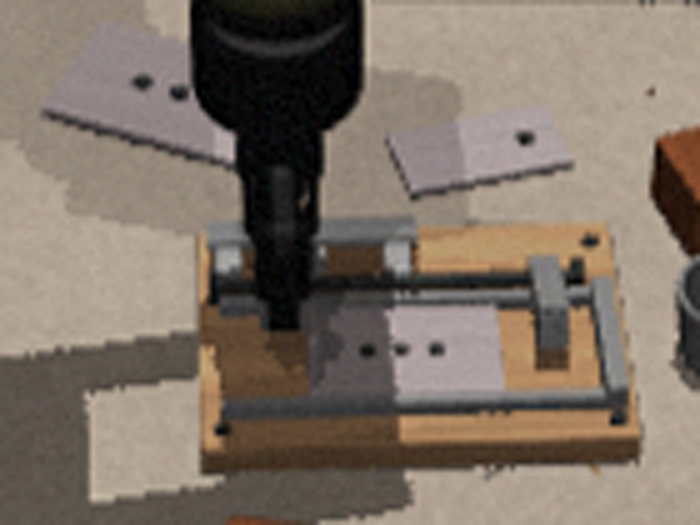

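The plate is moving: its front edge went from column 492 to 502 and the jaw is up. Continuing.

send_rows([
  {"linear": [0.014,-0.01,0.25],"spin": 0,"claw": -0.22},
  {"linear": [0.014,-0.01,0.25],"spin": 0,"claw": -0.22},
])

```text
t: 9.05
tool_pos: [0.5119, -0.0742, 0.0323]
ee_rot: [0.108, 0.708, -0.088, 0.693]
force: [-18.5, 8.2, 26.3]
gripper_width: 0.0519
```

```bash
python3 snap.py s10
```

```text
t 9.05 J [-59.6  17.3] z 32.3 yawerr -0.34 tilt [-0.999  0.025 -0.025] F jig [-20.01   2.97  26.29] w 51.9
```

View pics/s10.png

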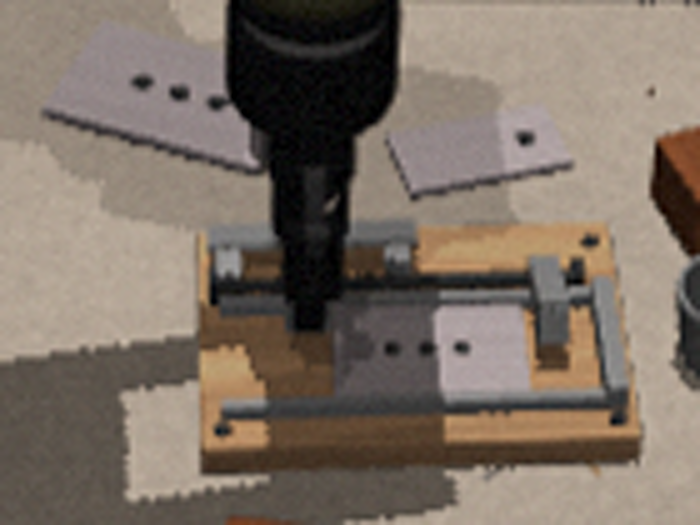

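send_rows([
  {"linear": [-0.025,0,0.2],"spin": 0,"claw": -0.22},
  {"linear": [0.002,-0.01,0.25],"spin": 0,"claw": -0.22},
])

```text
t: 9.35
tool_pos: [0.5219, -0.0763, 0.0328]
ee_rot: [0.109, 0.716, -0.086, 0.684]
force: [-10.0, 4.8, 12.8]
gripper_width: 0.0521
```

```bash
python3 snap.py s11
```

```text
t 9.35 J [-49.4  18. ] z 32.8 yawerr -0.26 tilt [-0.998  0.027 -0.049] F jig [-10.94   1.89  12.75] w 52.1
```

View pics/s11.png

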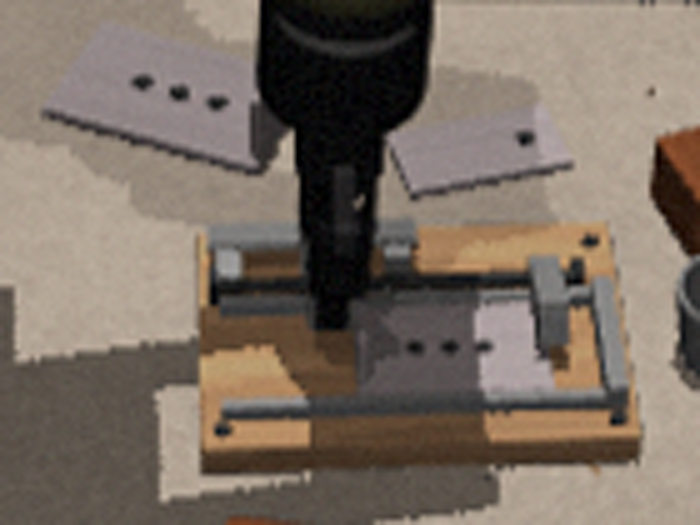

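send_rows([
  {"linear": [0,-0.01,0.22],"spin": 0,"claw": -0.22},
  {"linear": [0,-0.01,0.22],"spin": 0,"claw": -0.22},
])

```text
t: 9.65
tool_pos: [0.5281, -0.0776, 0.032]
ee_rot: [0.111, 0.726, -0.083, 0.673]
force: [-20.4, 6.5, 27.8]
gripper_width: 0.0524
```

```bash
python3 snap.py s12
```

```text
t 9.65 J [-43.1  18.4] z 32.0 yawerr -0.19 tilt [-0.996  0.029 -0.08 ] F jig [-21.39   0.77  27.82] w 52.4
```

View pics/s12.png

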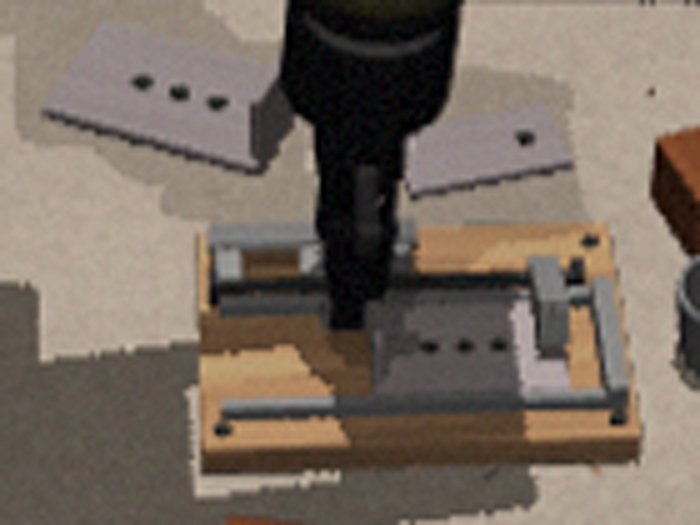

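send_rows([
  {"linear": [-0.045,0,0.1],"spin": 0,"claw": -0.22},
  {"linear": [-0.01,-0.01,0.2],"spin": 0,"claw": -0.22},
])

```text
t: 9.95
tool_pos: [0.5344, -0.0793, 0.0342]
ee_rot: [0.112, 0.732, -0.082, 0.668]
force: [-9.8, 4.3, 11.5]
gripper_width: 0.0522
```

```bash
python3 snap.py s13
```

```text
t 9.95 J [-36.6  18.5] z 34.2 yawerr -0.14 tilt [-0.995  0.03  -0.095] F jig [-10.65   1.53  11.51] w 52.2
```

View pics/s13.png

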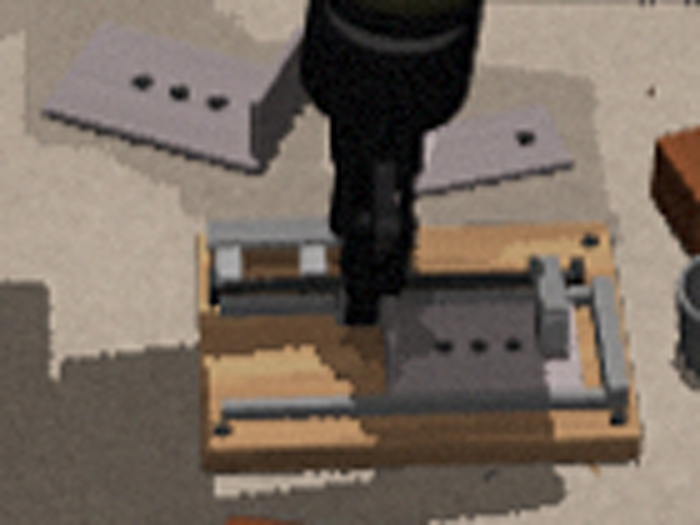

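send_rows([
  {"linear": [-0.006,-0.01,0.2],"spin": 0,"claw": -0.22},
  {"linear": [-0.008,-0.01,0.2],"spin": 0,"claw": -0.22},
])

```text
t: 10.25
tool_pos: [0.5422, -0.0814, 0.0335]
ee_rot: [0.114, 0.739, -0.08, 0.659]
force: [-11.9, 4.6, 14.8]
gripper_width: 0.052
```

```bash
python3 snap.py s14
```

```text
t 10.25 J [-28.5  18.5] z 33.5 yawerr -0.1 tilt [-0.992  0.032 -0.119] F jig [-12.7    1.2   14.78] w 52.0
```

View pics/s14.png

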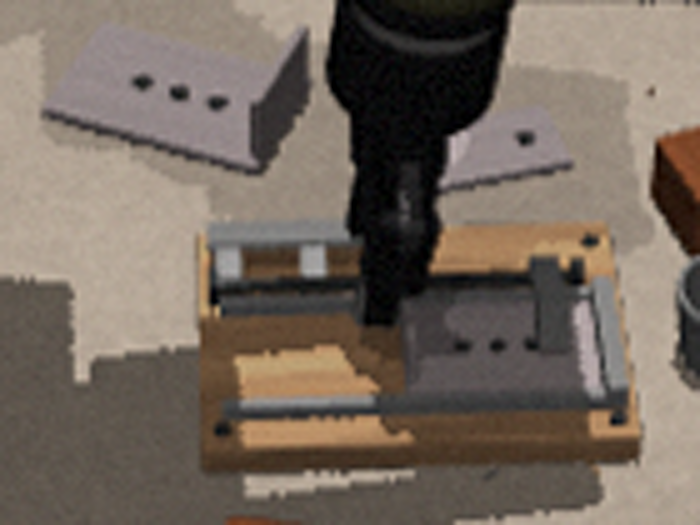

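Nearly home: the front edge is at about column 600, next to the stop. Pushing on gently until the force rises.

send_rows([
  {"linear": [-0.012,-0.01,0.12],"spin": 0,"claw": -0.22},
  {"linear": [-0.008,-0.01,0.12],"spin": 0,"claw": -0.22},
])

```text
t: 10.55
tool_pos: [0.5423, -0.0814, 0.0339]
ee_rot: [0.116, 0.747, -0.079, 0.65]
force: [-9.8, 3.8, 12.8]
gripper_width: 0.0521
```

```bash
python3 snap.py s15; python3 -c "
from h import *
c=cam(optics.snapshot('side'))
for f in (70,73,75):
  print(f,[((proj(c,Wj(q))[0]+[-.23,.27]-[270,220])*5+2).round() for q in((f,-46,23),(f,10,23),(f-90,-42,52),(f-90,6,52),(f-90,-46,23))])"
```

```text
t 10.55 J [-28.4  18.5] z 33.9 yawerr -0.14 tilt [-0.989  0.033 -0.142] F jig [-10.49   1.04  12.76] w 52.1
70 [array([595., 391.]), array([580., 304.]), array([399., 349.]), array([391., 273.]), array([398., 399.])]
73 [array([601., 391.]), array([587., 303.]), array([405., 348.]), array([397., 273.]), array([405., 399.])]
75 [array([606., 391.]), array([591., 303.]), array([410., 348.]), array([402., 273.]), array([409., 399.])]
```

View pics/s15.png

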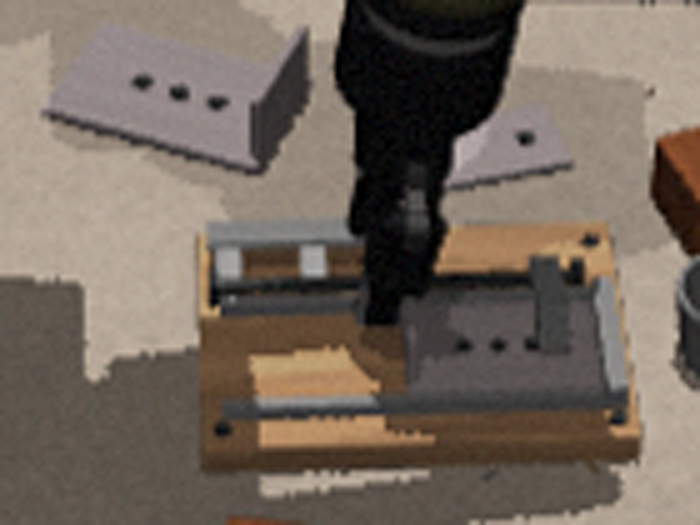

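send_rows([
  {"linear": [-0.02,-0.01,0.25],"spin": 0,"claw": -0.22},
  {"linear": [-0.02,-0.01,0.25],"spin": 0,"claw": -0.22},
])

```text
t: 10.9
tool_pos: [0.542, -0.0813, 0.0342]
ee_rot: [0.119, 0.762, -0.076, 0.632]
force: [-19.8, 7.3, 26.0]
gripper_width: 0.0518
```

```bash
python3 snap.py s16; python3 -c "
import cv2
o=[]
for n in('s15','s16'):
    a=cv2.imread(f'pics/{n}.png')[230:420,340:640]; a=cv2.convertScaleAbs(cv2.resize(a,None,fx=2,fy=1.5),alpha=1.8,beta=0);o.append(a)
cv2.imwrite('pics/cmp2.png',cv2.vconcat(o))"
```

```text
t 10.9 J [-28.7  18.5] z 34.2 yawerr -0.22 tilt [-0.981  0.034 -0.19 ] F jig [-21.     1.72  26.05] w 51.8
```

View pics/cmp2.png

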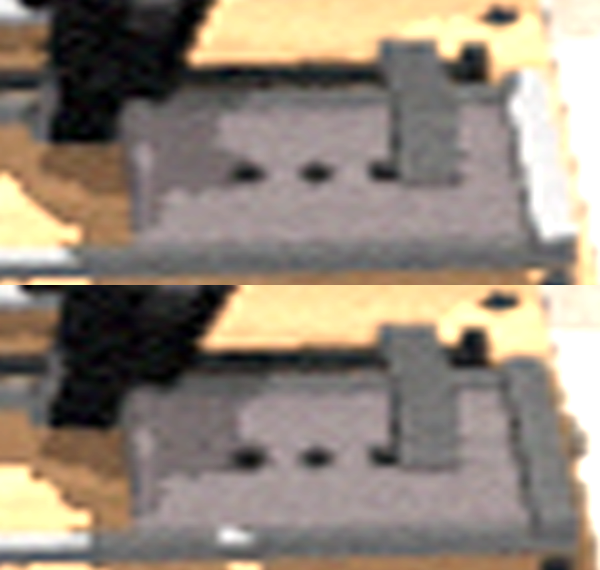

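The plate hasn't moved in the last 4 rows, and its front sits at the stop in the picture. The tool now leans 11° because the tip is held. To check that it is really the stop and not bar friction, I'll ease the press and push again.

send_rows([
  {"linear": [-0.06,0,0.15],"spin": 0,"claw": -0.22},
])

```text
t: 11.08
tool_pos: [0.5418, -0.0816, 0.0363]
ee_rot: [0.12, 0.767, -0.076, 0.625]
force: [-6.7, 0.3, 7.3]
gripper_width: 0.0518
```

```bash
python3 snap.py s17; python3 - <<'E'
from h import *
s=manip.state();print(s["joint_positions"].round(3),s["wrist_torque"].round(2))
E
```

```text
t 11.07 J [-28.8  18.2] z 36.3 yawerr -0.26 tilt [-0.978  0.034 -0.206] F jig [-6.48 -1.52  7.35] w 51.8
[-0.253  0.575  1.632  0.043  1.142 -1.566] [ 0.63  2.08 -0.27]
```

View pics/s17.png

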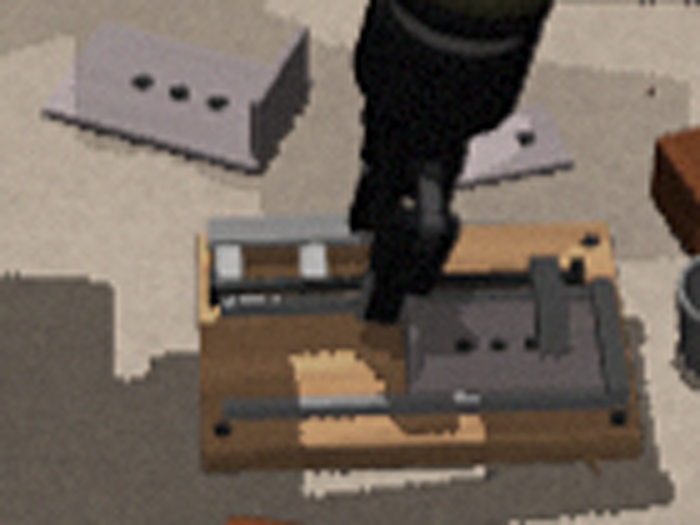

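send_rows([
  {"linear": [-0.03,0,0.25],"spin": 0,"claw": -0.22},
  {"linear": [-0.035,0,0.25],"spin": 0,"claw": -0.22},
])

```text
t: 11.38
tool_pos: [0.5413, -0.0813, 0.0354]
ee_rot: [0.124, 0.783, -0.074, 0.605]
force: [-19.8, 5.5, 20.6]
gripper_width: 0.0518
```

```bash
python3 snap.py s18
```

```text
t 11.38 J [-29.4  18.4] z 35.4 yawerr -0.41 tilt [-0.966  0.034 -0.257] F jig [-20.51  -0.04  20.65] w 51.8
```

View pics/s18.png

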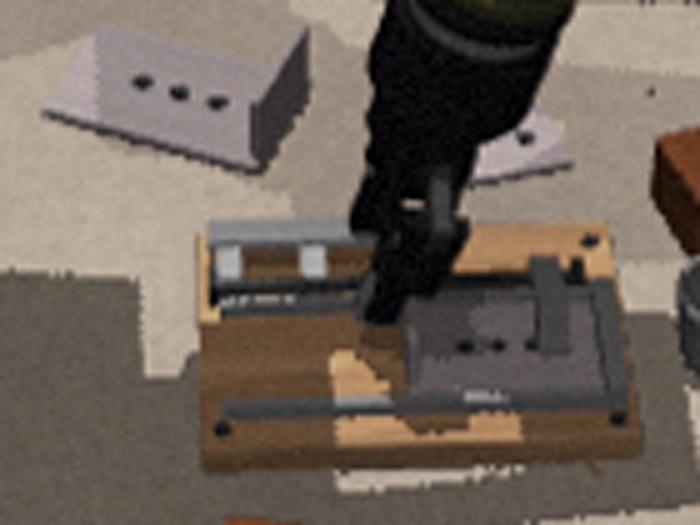

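The plate is blocked at the stop: 20 N forward, no motion, and the contact point works out to jig x of about -14 to -15.5 (-15 means home). I'll back the pushing finger off 3 mm with the bar still held down and check the plate.

send_rows([
  {"linear": [0.035,0,-0.08],"spin": 0,"claw": -0.22},
  {"linear": [0.03,0,-0.06],"spin": 0,"claw": -0.22},
])

```text
t: 11.68
tool_pos: [0.537, -0.0795, 0.0362]
ee_rot: [0.124, 0.781, -0.075, 0.607]
force: [2.8, -1.1, 6.6]
gripper_width: 0.052
```

```bash
python3 snap.py s19;  python3 -c "
import cv2
o=[]
for n in('s18','s19'):
    a=cv2.imread(f'pics/{n}.png')[230:420,340:640]; a=cv2.convertScaleAbs(cv2.resize(a,None,fx=2,fy=1.5),alpha=2.,beta=0);o.append(a)
cv2.imwrite('pics/cmp3.png',cv2.vconcat(o))"
```

```text
t 11.68 J [-34.   18.9] z 36.2 yawerr -0.49 tilt [-0.967  0.035 -0.251] F jig [ 3.02 -0.25  6.63] w 52.0
```

View pics/cmp3.png

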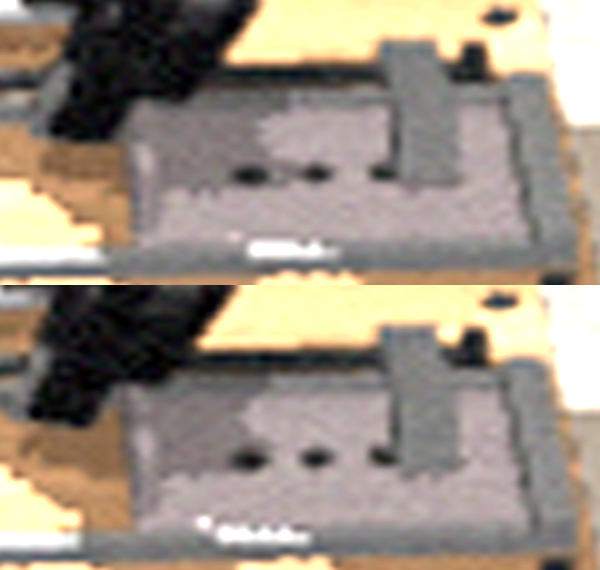

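The plate stayed put with its front on the stop at (525,230 in the crop), and the finger is clear of the upright edge. Now I'll raise the bar finger gradually.

send_rows([
  {"linear": [-0.04,0,-0.015],"spin": 0,"claw": -0.22},
  {"linear": [-0.06,0,-0.02],"spin": 0,"claw": -0.22},
  {"linear": [-0.08,0,-0.03],"spin": 0,"claw": -0.22},
  {"linear": [-0.1,0,-0.03],"spin": 0,"claw": -0.22},
  {"linear": [-0.2,0,-0.06],"spin": 0,"claw": -0.22},
  {"linear": [-0.2,0,-0.06],"spin": 0,"claw": -0.22},
  {"linear": [0,0,0],"spin": 0,"claw": -0.22},
])

```text
t: 12.6
tool_pos: [0.5349, -0.081, 0.0743]
ee_rot: [0.124, 0.781, -0.075, 0.608]
force: [0.0, -0.3, 0.5]
gripper_width: 0.052
```

```bash
python3 snap.py s20
```

```text
t 12.6 J [-35.6  17. ] z 74.3 yawerr -0.48 tilt [-0.968  0.033 -0.249] F jig [ 0.09 -0.3   0.49] w 52.0
```

View pics/s20.png

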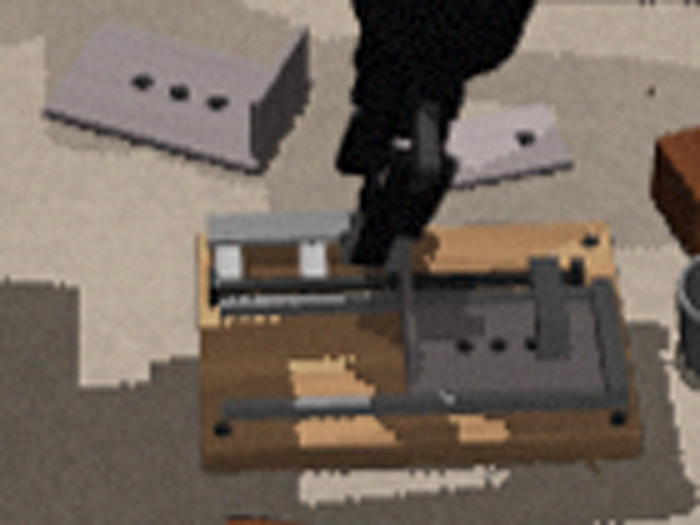

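The finger is clear and the clip is down on the plate, with its bar at row 212. The plate is still at the stop. Moving the arm well clear so both cameras can check.

send_rows([
  {"linear": [-0.6,0,-0.1],"spin": 0,"claw": -0.22},
  {"linear": [-0.8,0,-0.1],"spin": 0,"claw": -0.22},
  {"linear": [-0.8,0,0],"spin": 0,"claw": -0.22},
  {"linear": [0,0.9,0],"spin": 0,"claw": -0.22},
  {"linear": [0,0.9,0],"spin": 0,"claw": -0.22},
  {"linear": [0,0.9,0],"spin": 0,"claw": -0.22},
  {"linear": [0,0.9,0],"spin": 0,"claw": -0.22},
  {"linear": [0,0.9,0],"spin": 0,"claw": -0.22},
  {"linear": [0,0.9,0],"spin": 0,"claw": -0.22},
  {"linear": [0,0.9,0],"spin": 0,"claw": -0.22},
  {"linear": [0,0,0],"spin": 0,"claw": -0.22},
  {"linear": [0,0,0],"spin": 0,"claw": -0.22},
])

```text
t: 14.15
tool_pos: [0.642, 0.2202, 0.1926]
ee_rot: [0.124, 0.783, -0.076, 0.605]
force: [0.8, -0.2, -0.0]
gripper_width: 0.0521
```

```bash
python3 snap.py s21; python3 - <<'E'
from h import *
d=optics.snapshot('top');c=cam(d)
cv2.imwrite('pics/t21.png',cv2.convertScaleAbs(cv2.resize(d['frame'][165:285,290:430,::-1],None,fx=5,fy=5,interpolation=cv2.INTER_CUBIC),alpha=1.6))
cv2.imwrite('pics/t21full.png',d['frame'][:,:,::-1])
cs=cam(optics.snapshot('side'))
for n,cc in(('top',c),('side',cs)):
    for t in('plate','plate_back'): print(n,t,[(round(r['conf'],2),J(toW(cc,r['location'])).round(1)) for r in optics.tip_of(n,t)])
for f in(72,75): print(f,[((proj(c,Wj(q))[0]+[.11,-.34]-[290,165])*5+2).round() for q in((f,-46,23),(f,10,23),(f-90,-42,52),(f-90,6,52))])
exec(open('theta.py').read())
E
```

```text
t 14.15 J [-13.2 335.9] z 192.6 yawerr -0.67 tilt [-0.966  0.031 -0.256] F jig [ 0.85  0.04 -0.  ] w 52.1
top plate [(0.98, array([ 190.2, -279.6])), (0.81, array([-172.6,  213.7])), (0.69, array([ 73.8, -18.9]))]
top plate_back [(0.85, array([ 105.7, -264.2])), (0.7, array([-59.9, 162.6])), (0.67, array([ -7.9, -15.8])), (0.52, array([149.1,  86. ]))]
side plate [(0.88, array([ 185.4, -283.3])), (0.86, array([ 73.4, -12.9])), (0.75, array([-177.1,  211.7]))]
side plate_back [(0.97, array([-65.5, 165.9])), (0.94, array([  97.8, -256.6])), (0.73, array([-13.5, -12.6]))]
72 [array([446., 214.]), array([351., 185.]), array([401., 357.]), array([317., 332.])]
75 [array([447., 209.]), array([353., 181.]), array([402., 352.]), array([319., 327.])]
0 [array([414., 205.]), array([418., 237.]), array([568., 366.]), array([570., 341.])]
0.1 [array([414., 209.]), array([417., 238.]), array([568., 361.]), array([570., 333.])]
0.2 [array([413., 214.]), array([417., 239.]), array([569., 354.]), array([570., 324.])]
0.25 [array([413., 217.]), array([417., 240.]), array([569., 351.]), array([570., 319.])]
0.3 [array([413., 220.]), array([417., 241.]), array([570., 347.]), array([570., 315.])]
```

View pics/s21.png

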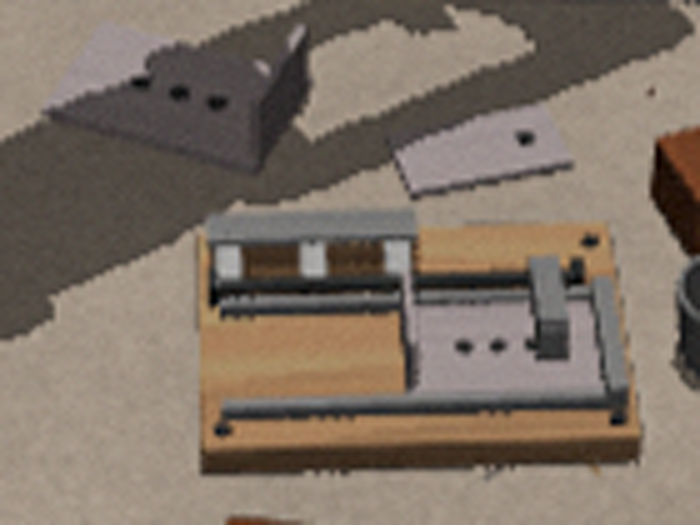

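View pics/t21.png

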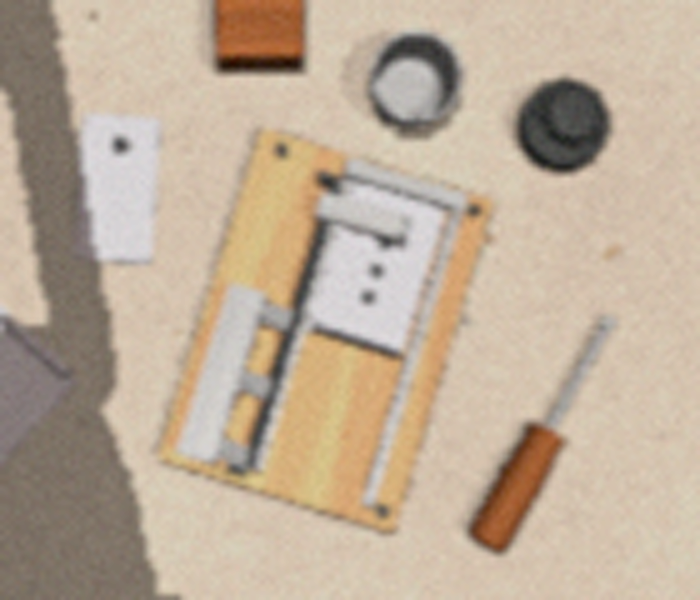

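View pics/t21full.png

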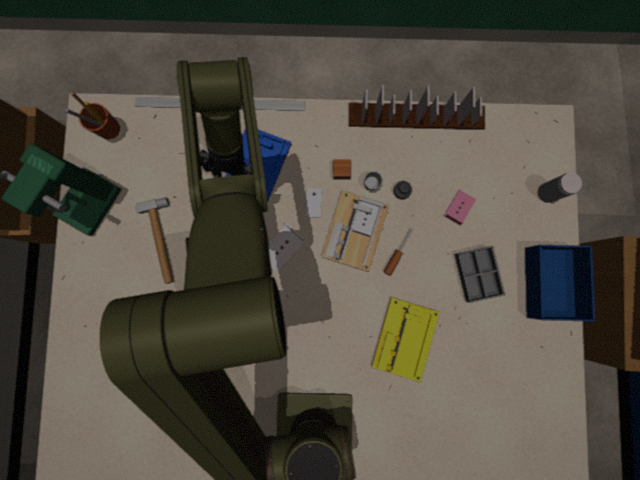

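Both views show the plate against the stop: its upright edge is at top crop (315,325)–(400,355), and (319,327)–(402,352) is predicted for home. The clip rests on the plate with its bar edge at row 210, so θ is about 0.12. The bystanders are unmoved and the arm is clear.

```bash
python3 -c "
from rig import manip
print(manip.hand_in())"
```

```text
the job is handed in; nothing more can be done
None
```

The plate is loaded and clamped in the wooden jig, and the job was handed in at about 14 s. One fingertip held the clip bar down (clip angle about 0.2–0.3) while the other pushed the plate under the jaw. The plate then stopped moving under about 20 N of forward force. I backed the pushing finger off first, then let the bar up and moved the arm clear.

**Last checks:**
- **Plate position:** both cameras show the plate's front on the stop with no deck visible between them. The upright edge is within about 1 px of where it should be when home. The point detector put the front at jig x +73.4 and +73.8, against +75, which is inside its 4 mm error. Of its back-edge readings, the side view gave -13.5, close to -15, but the top view gave -7.9, 7 mm off.
- **Clip:** by the height of its bar edge, it is at about 0.12, the angle expected when clamping.
- **Everything else:** the bystanders I could see look unmoved. The arm hid part of the blue jig and the loose plate in the last top view. The arm was touching nothing (force about 0).

**What went less well:**
- The bar was pressed to its end stop a few times, with up to about 28 N on the tool.
- Friction on the bar gradually tilted the tool to about 15°.

Neither seems to have disturbed the plate or the jig.

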